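# Feed the slide cases home and close the keeper

### The job

Push the row of four slide cases standing in the feed rail along it, all together as one row, until the first is fully home against the end stop. Then swing the keeper arm across the rail behind the last case until it stops. Only push: the cases must stay down on the rail and the row must not come apart, and leave the spare case, reagent bottle and tube beside the rail where they are.

Things in the scene. Friction and masses are not known exactly. Their poses are not given: they have to be found in the camera images.
- feed_rail: fixed grey metal feed rail, an open-topped channel 340 mm long (x), 101 mm wide (y). Origin at the centre of its underside, on the bench; +x runs along the channel to the end stop, z up. Channel floor 6 mm above the bench, 89 mm wide inside; side walls 6 mm thick, tops 16 mm above the bench. The -x end is open. The end stop, 48 mm high, stands across the +x end
- stop_face (a point): centre of the foot of the end stop's face, on the channel floor (rail x = +155 mm, y = 0). The row starts 60 to 115 mm short of it; when home, the back of the last case is at rail x = +35 mm
- keeper (a joint): angle of the keeper arm about its upright pivot: 0 = closed, square across the channel (pointing to rail +y), at its inner stop; grows as it opens; pi/2 = pointing to rail -x, just outside the -y wall; limit 2.0. Starts at 1.57 to 1.8. Light friction (about 1 N at the post), no spring: it stays where left. Closed, it stands 6 mm behind the last case when the row is home
- keeper_pivot (a point): centre of the keeper's pivot, on a lug outside the rail's -y wall at rail x = +23 mm, y = -58 mm, 18 mm above the bench
- keeper_post (a point): middle of the keeper's black upright post, 37 mm above the bench. The keeper is a steel bar reaching 85 mm from its pivot, 12 mm wide, from 19 to 29 mm above the bench; the round post, 13 mm in diameter, stands on it 75 mm from the pivot, its top 55 mm above the bench. Bar and post can be pushed with a fingertip
- case_1: First of the row, nearest the end stop: closed slide case, a rigid box 30 mm long along the rail, 85 mm wide across it and 34 mm high, about 50 g; origin at the centre of its underside (on the rail floor), its x along the rail towards the stop, y across, z up. The four stand face to face, touching, loose in the channel with 2 mm of play either side.
- case_2: Second of the row: closed slide case, a rigid box 30 mm long along the rail, 85 mm wide across it and 34 mm high, about 50 g; origin at the centre of its underside (on the rail floor), its x along the rail towards the stop, y across, z up. 
- case_3: Third of the row: closed slide case, a rigid box 30 mm long along the rail, 85 mm wide across it and 34 mm high, about 50 g; origin at the centre of its underside (on the rail floor), its x along the rail towards the stop, y across, z up. 
- case_4: Last of the row, the one at the open end: closed slide case, a rigid box 30 mm long along the rail, 85 mm wide across it and 34 mm high, about 50 g; origin at the centre of its underside (on the rail floor), its x along the rail towards the stop, y across, z up. 
- spare_case: a fifth slide case of the same kind, 30x85x34 mm, lying on the bench beside the rail's +y wall, not part of the row; origin at the centre of its underside; leave it alone
- small_bottle: small reagent bottle, 36 mm in diameter, 75 mm high, on the bench beside the rail's far part (either side); origin at the centre of its underside; leave it alone
- screw_tube: standing screw-cap tube, 34 mm in diameter, 114 mm high, on the bench beside the rail's far part (either side); origin at the centre of its underside; leave it alone
There are look-alikes about, which are no part of the job. Leave any blue or pink look-alike of the case_4 alone. Leave any black look-alike of the case_1 alone.

How it is judged:
By the outcome, as a careful person would: the job done as asked, in the order asked, and still so for the second after the job is handed in, with the robot touching nothing.
It also fails if it takes over 56 s, if anything falls off the work surface, if the arm or the gripper's body presses on something with over 40 N, if the wrist force passes 120 N, or if a joint passes its speed limit or range.

### The arm

A 7-joint arm with a two-finger parallel gripper is mounted at the origin on a cart in front of the work surface, level with it; the furniture and walls round the work are solid. World frame = base frame: x ahead of the robot, y to its left, z up, the work surface at z = 0. Lengths are in m, angles in rad, forces in N, time in s.
With the tool pointing down it reaches from about 0.425 to 1.025 m from the base axis. Payload 3.6 kg.
Tool frame: the origin (TCP) lies at the very end of the fingers, on their centre line; the grasp point (between the pads) lies r.grasp_offset behind it (r.grasp_offset is the distance from the TCP to the grasp point, in m); z points along the fingers, y is the direction in which the jaws open and shut (so a half turn about z gives the same grasp; the last joint's range is limited). The gripper opens to 85 mm and grips with 20 to 120 N. Pads are 22 mm wide; open, the fingers measure 114 mm over their backs; the gripper's body (76 mm by 85 mm) begins 54 mm behind the grasp point. The pads swing forward as they close: fully open they stand 13 mm farther back than shut.
Start: joints at [1.179, 0.591, 0.048, 1.609, -0.033, 0.943, -0.034], TCP at [0.213, -0.693, 0.231] pointing down, gripper open.
Joint ranges: [-2.69, 2.69], [-0.47, 2.24], [-1.27, 1.36], [0.19, 2.51], [-1.53, 4.68], [0.08, 2.07], [-3.09, 3.09]. Speed limits (rad/s): [2.57, 2.57, 3.14, 3.14, 3.14, 3.14, 3.14].

### API

Orientations are given as a unit quaternion [w, x, y, z].
In Python, from plant import r, gripper_to, solver, read_state, cams, hand_in gives the robot as it stands. The module is installed in compiled form; this text tells all that it offers. Calls block until the motion is done:
- r.movep(position, orientation): joint-space move of the TCP to a pose.
- r.move_straight(position, ori=None, velocity=0.15, max_force=None): straight line of the TCP; ori=None keeps the orientation; velocity is the mean speed in m/s. With max_force (N) it stops when the force on the tool has changed by that much, and returns True; else False.
- r.movej(angles): joint-space move.
- gripper_to(opening, grasp_force=None): finger opening in m; grasp_force is the grip in N (None keeps the last); returns when the fingers have stopped.
- r.sleep(seconds).
- solver.ik(position, orientation): joint angles nearest the present ones, or None.
- read_state(): the state.
- cams.capture(name): name is "scene" or "top" or "wrist"; returns a dict with "frame" (480x640x3 uint8, red, green, blue), "camera_matrix" (3x3 intrinsics, pixels), "dist_coeffs" ([k1, k2, p1, p2, k3] as OpenCV has them; the pictures are not rectified), "R" (3x3) and "t" (3): a world point X has camera coordinates R X + t; the wrist camera has in their place "hand_eye" (4x4, takes a point from camera to tool coordinates, whose origin is the TCP and whose axes are the flange's). Camera axes: x right, y down, z forward; pixel columns grow to the right and rows downward; lengths in m; the calibration is good to about 2 mm. A picture is of the moment at which its call begins: read the wrist's pose just before it. There is no depth.
A pose or a line that the arm cannot do raises r.PlanningError and nothing moves.
- hand_in(): hands the job in, once; it reports no verdict.
The state is a dict: "t": time; "joints": joint angles; "qd": joint speeds; "joint_efforts": joint torques, N m; "tool_pos": TCP position; "tool_rot": TCP orientation; "force": force on the tool from outside, world axes, zero at the start; "torque": the same for the moment, N m; "opening": finger opening in m.
Only numpy, scipy, OpenCV 4.12 (cv2) and the standard library are available. Lean on these libraries where they do the work, as an engineer would, in place of code of your own. Each camera call takes 0.05 s, during which the arm holds its last target.

## Working session

There is one attempt and no reset: what is moved stays moved. The work goes in short steps, each a Python script; the robot and the scene stay as the last script left them, time stands still between calls to the robot, and variables do not carry over. Pictures are saved under pics/ and viewed, and the job is handed in when it is done.

```bash
mkdir -p pics
python3 - <<'E'
from plant import r,cams,read_state
import cv2,numpy as np
for n in ["scene","top","wrist"]:
    c=cams.capture(n); cv2.imwrite(f"pics/{n}0.png",c["frame"][:,:,::-1])
    np.savez(f"pics/{n}0.npz",**c)
s=read_state();print(s["t"],s["tool_pos"],s["tool_rot"],s["opening"],r.grasp_offset)
E
```

```text
0.15 [ 0.21323486 -0.69226805  0.23040237] [-8.55442921e-04  9.88856827e-01  1.48867089e-01 -1.81635225e-04] 0.08530717208074957 0.0187
```

View pics/scene0.png

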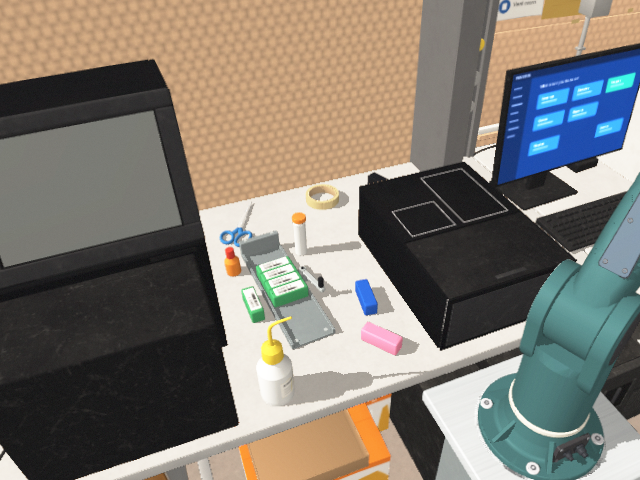

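View pics/top0.png

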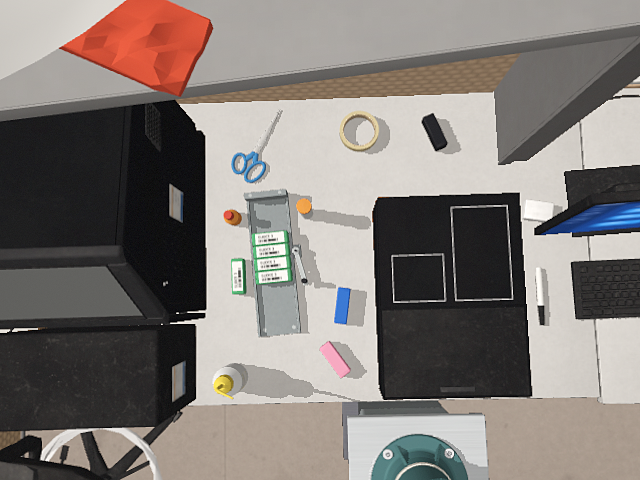

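Candidates: the green row of four in the grey rail, top view (272,257). Others are the green spare (238,276), blue block (343,306), pink block (335,359) and black block (433,132), none of which I touch. The row in the rail is the target. Next is a close crop to check.

Run:
```python
import cv2,numpy as np
c=np.load("pics/top0.npz"); f=c["frame"][:,:,::-1]
cv2.imwrite("pics/crop0.png",cv2.resize(f[180:345,200:360],None,fx=3.6,fy=3.6,interpolation=cv2.INTER_CUBIC))
print(c["camera_matrix"],c["dist_coeffs"],-c["R"].T@c["t"],c["R"])
c=np.load("pics/scene0.npz"); f=c["frame"][:,:,::-1]
cv2.imwrite("pics/crop1.png",cv2.resize(f[200:360,210:350],None,fx=3.6,fy=3.6,interpolation=cv2.INTER_CUBIC))
```

```text
[[568.63987616   0.         327.55678511]
 [  0.         568.63987616 242.06032663]
 [  0.           0.           1.        ]] [0.03880415 0.         0.         0.         0.        ] [0.4281527  0.15774307 1.36691386] [[-0.02844243 -0.99916425 -0.0293571 ]
 [-0.99485228  0.03115291 -0.09642842]
 [ 0.09726239  0.02646332 -0.99490689]]
```

View pics/crop0.png

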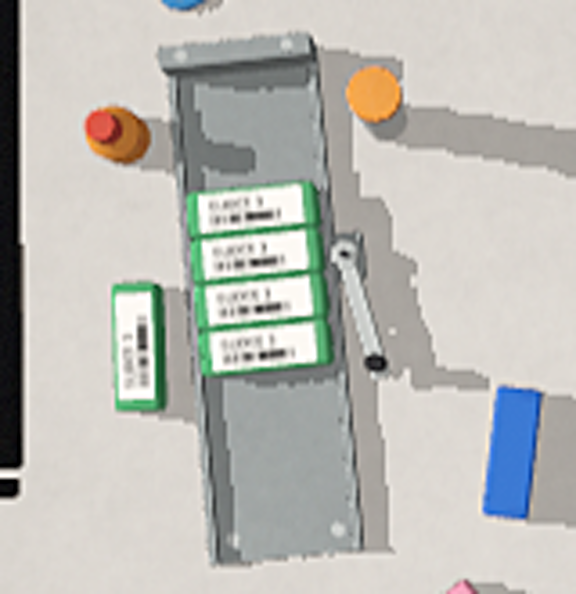

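View pics/crop1.png

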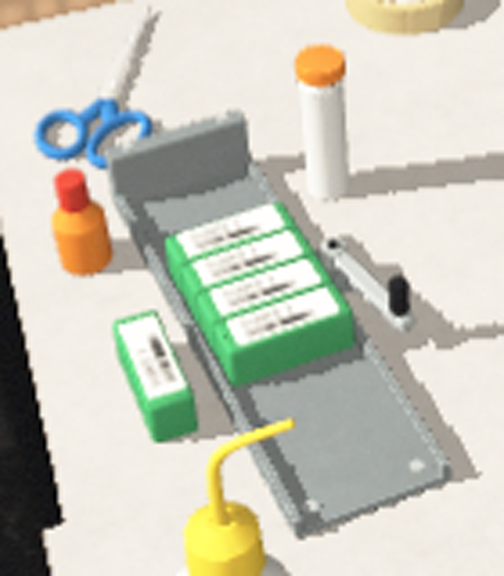

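```bash
cat > h.py <<'E'
import cv2,numpy as np
def ray(c,uv,z):
    p=cv2.undistortPoints(np.array([[uv]],float),c["camera_matrix"],c["dist_coeffs"])[0,0]
    C=-c["R"].T@c["t"]; d=c["R"].T@np.array([p[0],p[1],1.])
    return C+d*(z-C[2])/d[2]
def proj(c,X):
    return cv2.projectPoints(np.array(X,float).reshape(-1,3),cv2.Rodrigues(c["R"])[0],c["t"],c["camera_matrix"],c["dist_coeffs"])[0].reshape(-1,2)
def fit2d(P,W):  # W=R P+t
    P=np.array(P);W=np.array(W);pc=P.mean(0);wc=W.mean(0);A=P-pc;B=W-wc
    th=np.arctan2((A[:,0]*B[:,1]-A[:,1]*B[:,0]).sum(),(A*B).sum());R=np.array([[np.cos(th),-np.sin(th)],[np.sin(th),np.cos(th)]])
    return th,R,wc-R@pc
E
python3 - <<'E'
from h import *
c=np.load("pics/top0.npz");s=np.load("pics/scene0.npz")
T=lambda u,v,z: ray(c,(u/3.6+200-.36,v/3.6+180-.36),z)
S=lambda u,v,z: ray(s,(u/3.6+210-.36,v/3.6+200-.36),z)
for nm,F,pts in (("top",T,[((-.17,.0505),211,564,.016 if 0 else 0.016),((-.17,-.0505),361,550,.016),((.155,.0505),162,72,.048),((.155,-.0505),317,55,.048)]),
   ("scene",S,[((-.17,.0505),299,525,.016),((-.17,-.0505),448,462,.016),((.155,.0505),116,200,.0 if 0 else .016)])):
    P=[p[0] for p in pts];W=[F(*p[1:])[:2] for p in pts]
    th,R,t=fit2d(P,W);print(nm,th,t,np.round((np.array(W)-(np.array(P)@R.T+t))*1000,1).tolist())
    f=(c if nm=="top" else s)
    if nm=="top": TH,RR,TT=th,R,t
    rl=lambda X:np.round((RR.T@(X[:2]-TT))*1000,1)
    if nm=="top":
        print("piv",rl(T(345,250,.03)),"post",rl(T(376,363,.055)),"row back L/R top",rl(T(205,377,.04)),rl(T(329,366,.04)),"front",rl(T(190,193,.04)),rl(T(313,181,.04)))
    else: print("piv",rl(S(335,243,.03)),"post",rl(S(400,282,.055)),"back",rl(S(233,346,.04)),rl(S(354,303,.04)),rl(S(168,240,.04)),rl(S(283,207,.04)))
def draw(f,o,nm,k):
    L=[]
    for x,y,z in [(-.17,.0505,.016),(-.17,-.0505,.016),(.155,.0505,.048),(.155,-.0505,.048),(.023,-.058,.029),(.155,.0505,.016)]:
        w=RR@[x,y]+TT; L.append([*w,z])
    print(nm,np.round((proj(f,L)-o+.36)*3.6).tolist())
draw(c,(200,180),"top",0);draw(s,(210,200),"scene",0)
for nm,u,v,z in [("bottle",103,127,.075),("tube",374,95,.114),("spare",137,348,.034),("blue",510,450,.03),("pink",462,580,.03)]: X=T(u,v,z);print(nm,X.round(3),rl(X))
E
```

```text
top 0.06398499145330612 [0.51405891 0.32466972] [[1.3, -1.0], [1.1, 1.4], [-1.9, 0.3], [-0.5, -0.7]]
piv [ 26.9 -56.9] post [-49.6 -72.3] row back L/R top [-47.7  40.1] [-48.2 -40.8] front [72.9 40.3] [ 73.1 -40.7]
scene 0.0817895930298665 [0.51316346 0.32478156] [[-0.9, -1.1], [2.9, 2.2], [-2.0, -1.1]]
piv [ 27.9 -61.4] post [-50.2 -74.1] back [-42.5  36.1] [-40.3 -46.3] [68.8 40.1] [ 66.1 -40.3]
top [[210.0, 566.0], [363.0, 552.0], [162.0, 69.0], [316.0, 54.0], [347.0, 256.0], [171.0, 77.0]]
scene [[291.0, 524.0], [449.0, 466.0], [111.0, 160.0], [249.0, 120.0], [333.0, 250.0], [117.0, 196.0]]
bottle [0.624 0.419 0.075] [116.1  87.1]
tube [0.633 0.242 0.114] [113.5 -89.7]
spare [0.484 0.407 0.034] [-24.5  83.8]
blue [0.411 0.165 0.03 ] [-113.  -152.4]
pink [0.329 0.199 0.03 ] [-193.  -113.7]
```

```bash
cat >> h.py <<'E'
TH=0.064; RR=np.array([[np.cos(TH),-np.sin(TH)],[np.sin(TH),np.cos(TH)]]); TT=np.array([.5140,.3247])
def W(x,y,z): return [*(RR@[x/1000,y/1000]+TT),z]     # rail mm -> world
def rail(X): return RR.T@(np.array(X[:2])-TT)*1000
def Q(a): return [0,float(np.cos((a+TH)/2)),float(np.sin((a+TH)/2)),0]   # tool x at rail yaw a, tool down
def arc(phi,lag,rad=75): # keeper: point at rad, lag mm behind
    return 23-rad*np.sin(phi)-lag*np.cos(phi), -58+rad*np.cos(phi)-lag*np.sin(phi)
E
python3 - <<'E'
from h import *
from plant import r,cams,solver
print(cams.capture("wrist")["hand_eye"].round(3))
for off in (0,np.pi): 
    for p in [W(-75,0,.15),W(-75,0,.014),W(24,0,.014)]: 
        q=solver.ik(p,Q(off)); print("push",off,None if q is None else np.round(q,2))
for off in (0,np.pi/2,-np.pi/2,np.pi):
    for ph in (1.77,1.2,.6,0): 
        x,y=arc(ph,30); q=solver.ik(W(x,y,.036),Q(off+ph)); print(off,ph,None if q is None else np.round(q,2))
E
```

```text
[[ 0.    -0.964 -0.264  0.066]
 [ 1.     0.001 -0.001 -0.   ]
 [ 0.001 -0.264  0.964 -0.142]
 [ 0.     0.     0.     1.   ]]
push 0 [-0.4   0.51 -0.42  2.07  0.35  0.63 -2.57]
push 0 [-0.9   0.73  0.26  2.15 -0.57  0.33 -1.67]
push 0 [-0.74  0.78  0.19  1.95 -0.31  0.44 -1.84]
push 3.141592653589793 [-0.16  0.59 -0.77  2.06  0.62  0.73  0.31]
push 3.141592653589793 [-0.66  0.71 -0.07  2.13  0.16  0.3   0.77]
push 3.141592653589793 [-0.13  0.89 -0.74  1.92  0.93  0.72  0.2 ]
0 1.77 [-0.33  0.67 -0.25  2.17  0.46  0.36 -0.71]
0 1.2 [-0.54  0.66 -0.09  2.16  0.17  0.32 -1.07]
0 0.6 [-0.58  0.68 -0.12  2.09  0.2   0.38 -1.76]
0 0 [-0.78  0.73  0.16  1.99 -0.24  0.45 -1.95]
1.5707963267948966 1.77 [-0.12  0.72 -0.55  2.16  0.83  0.48  0.51]
1.5707963267948966 1.2 [-0.42  0.67 -0.25  2.16  0.45  0.36  0.22]
1.5707963267948966 0.6 [-0.48  0.69 -0.25  2.08  0.41  0.41 -0.39]
1.5707963267948966 0 [-0.42  0.74 -0.35  1.97  0.49  0.51 -1.06]
-1.5707963267948966 1.77 [-0.57  0.66  0.07  2.18 -0.15  0.31 -1.68]
-1.5707963267948966 1.2 [-0.76  0.68  0.22  2.17 -0.42  0.33 -2.07]
-1.5707963267948966 0.6 [-0.76  0.69  0.14  2.09 -0.24  0.37 -2.9 ]
-1.5707963267948966 0 [ 0.01  1.01 -1.08  1.95  1.14  0.96  1.55]
3.141592653589793 1.77 [-0.71  0.68  0.27  2.18 -0.53  0.34 -2.88]
3.141592653589793 1.2 [ 0.12  0.95 -1.08  2.13  1.19  0.88  1.12]
3.141592653589793 0.6 [ 0.04  0.97 -1.08  2.06  1.17  0.92  0.51]
3.141592653589793 0 [-0.25  0.8  -0.61  1.96  0.77  0.63  0.27]
```

View pics/wrist0.png

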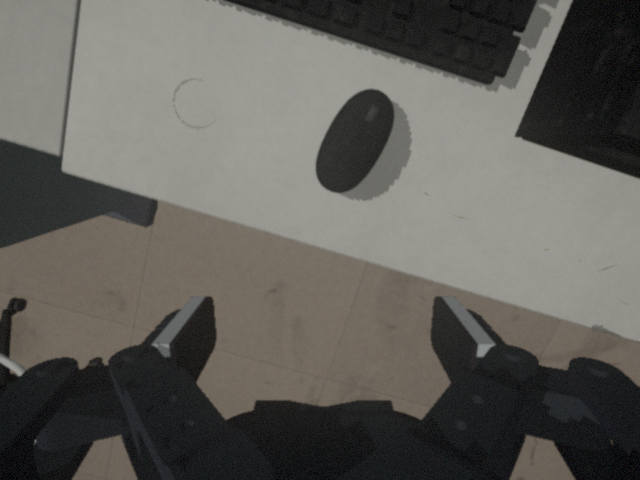

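Run:
```python
from h import *
c=np.load("pics/top0.npz");s=np.load("pics/scene0.npz")
def tri(a,b):
    P=[];o=[]
    for k,uv in ((c,a),(s,b)):
        p=cv2.undistortPoints(np.array([[uv]],float),k["camera_matrix"],k["dist_coeffs"])[0,0]
        o.append(p); P.append(np.c_[k["R"],k["t"]])
    X=cv2.triangulatePoints(P[0],P[1],o[0],o[1])[:,0]; return X[:3]/X[3]
print("mon",tri((536,233),(507,72)).round(3))
print("printer front-left top",tri((378,397),(440,305)).round(3),"front right",tri((530,397),(572,258)).round(3),"back left",tri((376,197),(360,182)).round(3), "back right",tri((519,194),(462,165)).round(3))
print("bottle spout/cap",tri((222,385),(272,347)).round(3))
for z in (0,.2,.3): print(ray(c,(536,233),z).round(3), ray(s,(507,72),z).round(3))
```

```text
mon [ 0.509 -0.169  0.452]
printer front-left top [0.22  0.095 0.145] front right [ 0.217 -0.212  0.162] back left [0.637 0.081 0.169] back right [ 0.64  -0.221  0.144]
bottle spout/cap [0.25  0.422 0.138]
[ 0.568 -0.303  0.   ] [ 1.416 -0.955  0.   ]
[ 0.547 -0.236  0.2  ] [ 1.011 -0.617  0.2  ]
[ 0.537 -0.202  0.3  ] [ 0.809 -0.448  0.3  ]
```

Run:
```python
from h import *
from plant import r,cams,solver,read_state,gripper_to
def rep(): s=read_state();print(round(s["t"],2),s["tool_pos"].round(3),rail(s["tool_pos"]).round(1),np.round(s["joints"],2),s["force"].round(1))
r.move_straight([.15,-.48,.42],velocity=.3); rep()
q=np.array(read_state()["joints"])
# sweep base: j1 direction
a0=np.arctan2(-.48,.15); 
for a in (-.75,-.2,.35): 
    p=[.50*np.cos(a),.50*np.sin(a),.45]; print(a,np.round(solver.ik(p,Q(0)),2))
```

```text
1.32 [ 0.15  -0.48   0.419] [-414.6 -780. ] [ 1.14  0.12  0.05  1.86 -0.01  1.16 -0.09] [-0.4 -0.2 -0.9]
-0.75 [ 0.79  0.1  -0.14  1.81  0.01  1.23 -0.87]
-0.2 [ 0.58  0.12 -0.52  1.8   0.07  1.23 -1.47]
0.35 [ 0.57  0.25 -1.22  1.78  0.25  1.28 -2.22]
```

Run:
```python
from h import *
from plant import r,cams,solver,read_state,gripper_to
def rep(): s=read_state();print(round(s["t"],2),s["tool_pos"].round(3),rail(s["tool_pos"]).round(1),np.round(s["joints"],2),s["force"].round(1))
r.move_straight([.14,-.45,.58],velocity=.3); rep()
q=np.array(read_state()["joints"]); q[0]=-.68; q[6]=-1.8; r.movej(q); rep()
gripper_to(.04)
r.movep(W(-82,0,.25),Q(0)); rep()
r.move_straight(W(-82,0,.12),velocity=.15); rep()
c=cams.capture("wrist");cv2.imwrite("pics/w1.png",c["frame"][:,:,::-1])
c=cams.capture("scene");cv2.imwrite("pics/s1.png",c["frame"][:,:,::-1])
```

```text
2.02 [ 0.14  -0.45   0.578] [-422.7 -749.6] [ 1.13  0.01  0.05  1.63 -0.    1.51 -0.1 ] [ 1.  -0.5 -1. ]
4.63 [0.405 0.241 0.579] [-113.7  -76.7] [-0.68  0.01  0.05  1.63  0.    1.51 -1.8 ] [-0.1 -0.1  0.4]
6.42 [0.433 0.32  0.251] [-80.9   0.5] [-0.72  0.33  0.    2.01 -0.    0.8  -2.23] [0.7 0.6 0.5]
7.43 [0.433 0.32  0.121] [-81.3   0.5] [-0.72  0.52 -0.    2.11  0.    0.51 -2.23] [ 0.5  0.7 -1. ]
```

View pics/w1.png

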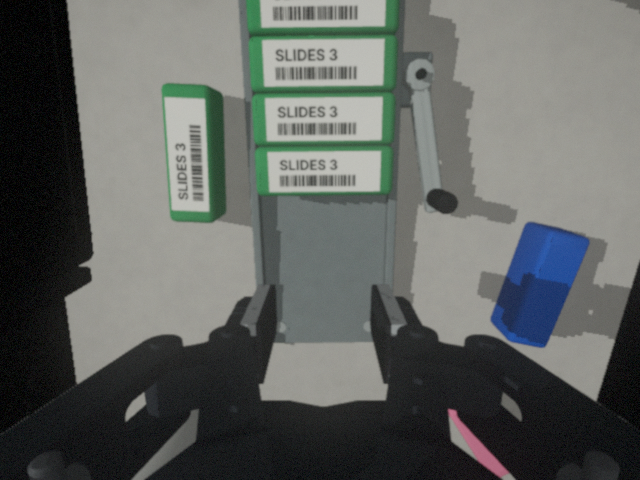

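View pics/s1.png

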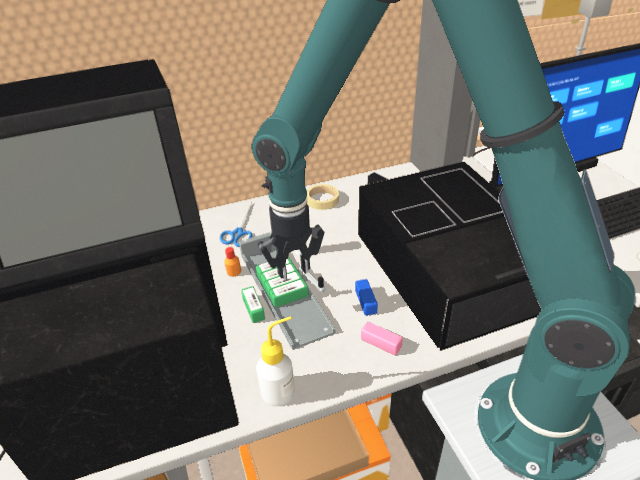

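Run:
```python
from h import *
from plant import r,cams,solver,read_state,gripper_to
def rep(*a): s=read_state();print(*a,round(s["t"],2),s["tool_pos"].round(3),rail(s["tool_pos"]).round(1),s["force"].round(1),round(s["opening"],3))
print(r.move_straight(W(-82,0,.020),ori=Q(0),velocity=.08,max_force=8)); rep()
print(r.move_straight(W(10,0,.020),ori=Q(0),velocity=.04,max_force=8)); rep()
c=cams.capture("wrist");cv2.imwrite("pics/w2.png",c["frame"][:,:,::-1])
```

```text
False
8.93 [0.432 0.32  0.02 ] [-81.7   0.2] [-0.  -0.4  0.2] 0.04
False
11.38 [0.524 0.325 0.02 ] [9.9 0. ] [-1.3 -0.1  0. ] 0.04
```

View pics/w2.png

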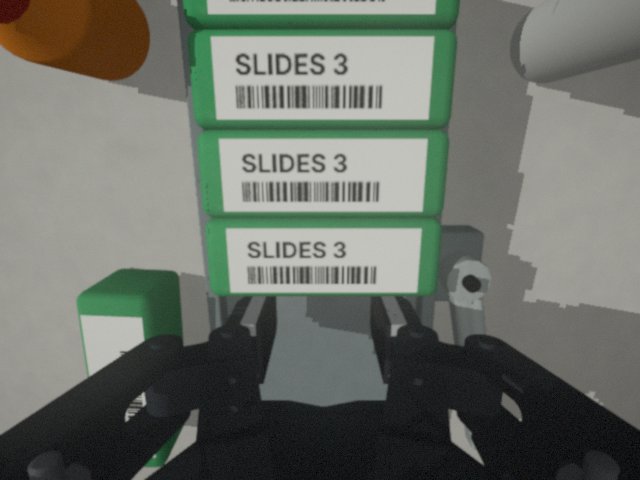

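Both fingers sit flat against the back of the last case (around px 250,300 and 395,300). The row is straight and touching, so I'll push it home.

Run:
```python
from h import *
from plant import r,cams,solver,read_state,gripper_to
def rep(*a): s=read_state();print(*a,round(s["t"],2),s["tool_pos"].round(3),rail(s["tool_pos"]).round(1),s["force"].round(1),round(s["opening"],3))
print(r.move_straight(W(36,0,.020),ori=Q(0),velocity=.02,max_force=8)); rep()
c=cams.capture("top");cv2.imwrite("pics/t3.png",cv2.resize(c["frame"][180:345,200:360,::-1],None,fx=3.6,fy=3.6,interpolation=cv2.INTER_CUBIC))
c=cams.capture("scene");cv2.imwrite("pics/s3.png",cv2.resize(c["frame"][200:360,210:350,::-1],None,fx=3.6,fy=3.6,interpolation=cv2.INTER_CUBIC))
```

```text
True
12.28 [0.538 0.326 0.019] [24.1 -0.4] [-0.4  0.2 -0. ] 0.04
```

View pics/t3.png

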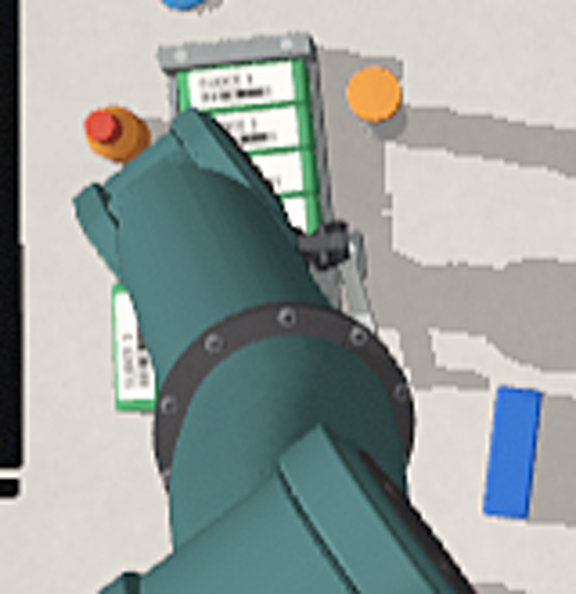

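View pics/s3.png

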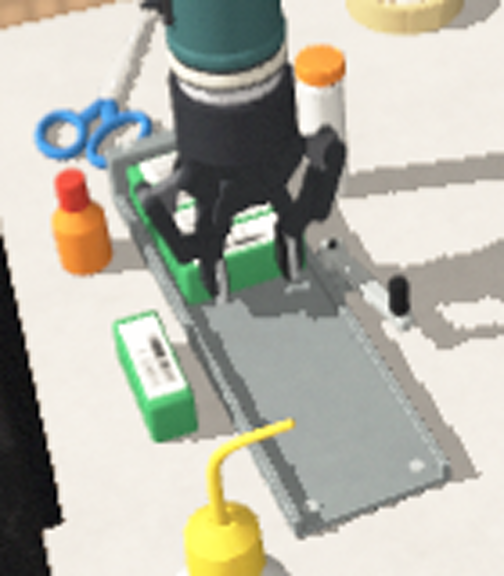

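Run:
```python
from h import *
from plant import r,cams,solver,read_state,gripper_to
def rep(*a): s=read_state();print(*a,round(s["t"],2),s["tool_pos"].round(3),rail(s["tool_pos"]).round(1),s["force"].round(1),round(s["opening"],3))
print(r.move_straight(W(27,0,.020),ori=Q(0),velocity=.02,max_force=10)); rep("press")
r.move_straight(W(-20,0,.020),ori=Q(0),velocity=.08)
r.move_straight(W(-40,0,.13),ori=Q(0),velocity=.15); rep("off")
gripper_to(0.0)
c=cams.capture("wrist");cv2.imwrite("pics/w4.png",c["frame"][:,:,::-1])
x,y=arc(1.77,36); r.move_straight(W(x,y,.13),ori=Q(1.77),velocity=.12); rep("above")
c=cams.capture("wrist");cv2.imwrite("pics/w5.png",c["frame"][:,:,::-1])
```

```text
False
press 12.77 [0.539 0.326 0.019] [24.7 -0.7] [-4.2 -1.4 -0.5] 0.04
off 14.39 [0.474 0.322 0.129] [-40.2  -0.4] [-0.7 -0.5  0. ] 0.04
above 16.82 [0.478 0.214 0.13 ] [ -43.3 -107.9] [-0.5  0.2 -0.8] -0.0
```

View pics/w4.png

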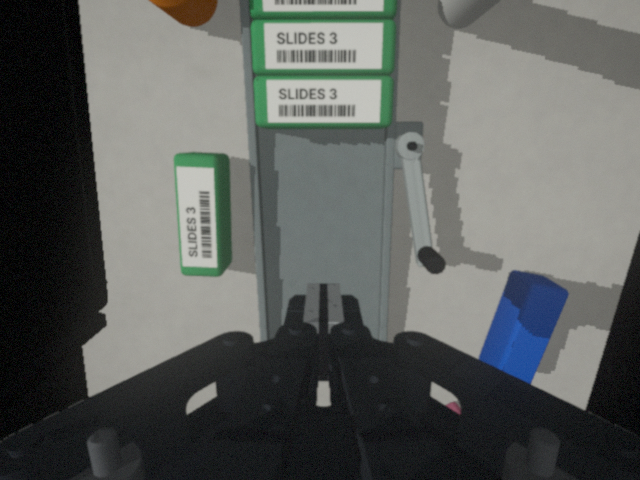

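View pics/w5.png

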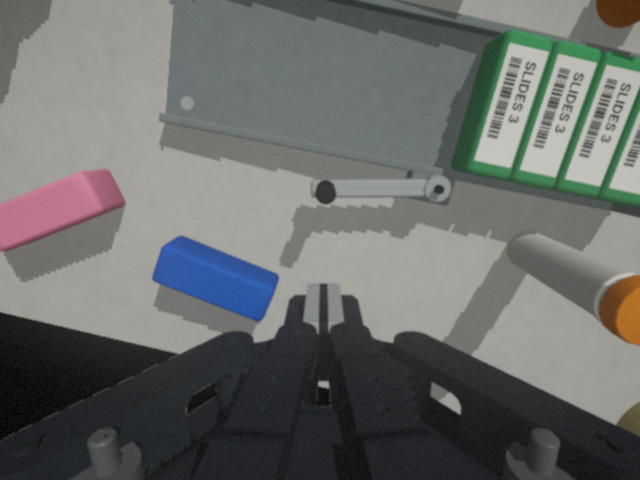

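Run:
```python
from h import *
from plant import r,cams,solver,read_state,gripper_to
def rep(*a): s=read_state();print(*a,round(s["t"],2),rail(s["tool_pos"]).round(1),s["tool_pos"][2].round(3),s["force"].round(1))
x,y=arc(1.77,36); print(r.move_straight(W(x,y,.037),ori=Q(1.77),velocity=.08,max_force=8)); rep("down")
x,y=arc(1.77,18.5); print(r.move_straight(W(x,y,.037),ori=Q(1.77),velocity=.05,max_force=6)); rep()
for ph in (1.5,1.25,1.0,.75,.5,.3):
    x,y=arc(ph,17.5); h=r.move_straight(W(x,y,.037),ori=Q(ph),velocity=.05,max_force=8); rep(ph,h)
    if h: break
c=cams.capture("wrist");cv2.imwrite("pics/w6.png",c["frame"][:,:,::-1])
```

```text
False
down 18.19 [ -43.1 -108. ] 0.037 [ 0.7 -0.2  1. ]
False
18.69 [-47.  -90.4] 0.037 [-0.4  0.3 -0.1]
1.5 False 19.27 [-53.  -70.4] 0.037 [-0.9  0.1 -0.5]
1.25 False 19.81 [-53.6 -51.3] 0.037 [ 0.6  0.2 -0.5]
1.0 False 20.34 [-49.6 -32.7] 0.037 [ 0.1 -0.5 -0.2]
0.75 False 20.88 [-41.  -15.4] 0.037 [ 0.3 -0.7  0.7]
0.5 False 21.41 [-28.5  -0.9] 0.037 [ 0.   0.2 -0.5]
0.3 False 21.87 [-16.1   8.2] 0.037 [-0.1 -0.7 -1.1]
```

View pics/w6.png

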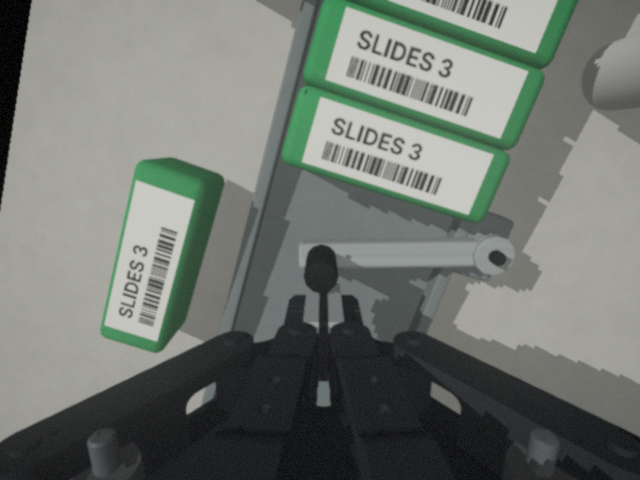

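The post (px 321,268) is centred on the fingertips and the keeper is following, so I'll close the last part gently.

Run:
```python
from h import *
from plant import r,cams,solver,read_state,gripper_to
def rep(*a): s=read_state();print(*a,round(s["t"],2),rail(s["tool_pos"]).round(1),s["tool_pos"][2].round(3),s["force"].round(1))
h=False
for ph in (.12,-.02,-.1):
    x,y=arc(ph,17.5); h=r.move_straight(W(x,y,.037),ori=Q(max(ph,0)),velocity=.03,max_force=6); rep(ph,h)
    if h: break
x,y=rail(read_state()["tool_pos"])
r.move_straight(W(x-30,y,.037),velocity=.06); rep("back")
r.move_straight(W(-40,y,.15),velocity=.15); rep("up")
c=cams.capture("wrist");cv2.imwrite("pics/w7.png",c["frame"][:,:,::-1])
```

```text
0.12 False 22.52 [-3.3 14.3] 0.037 [-0.5 -1.3  0.5]
-0.02 False 23.03 [ 6.4 17.2] 0.037 [-1.4 -1.1  0.5]
-0.1 True 23.24 [ 6.  17.1] 0.036 [0.5 0.6 0.3]
back 23.88 [-24.   17.3] 0.037 [0.5 0.7 0. ]
up 24.78 [-40.3  16.8] 0.149 [ 0.3  0.4 -0.2]
```

View pics/w7.png

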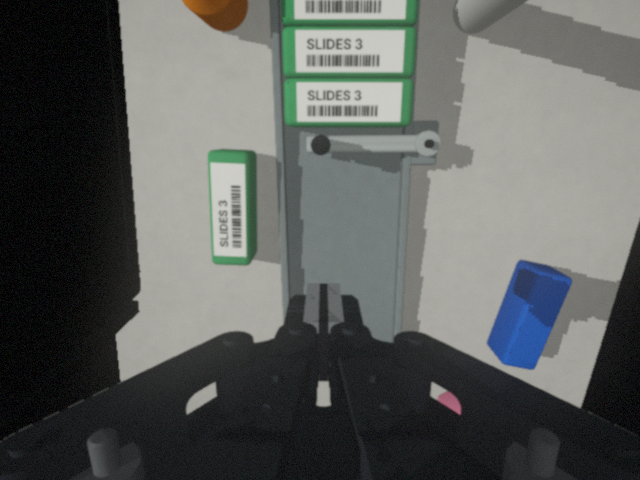

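The keeper is square across the rail (pivot px 428,143; post px 320,145), behind the last case. I'll lift clear and do a final top-view check.

Run:
```python
from h import *
from plant import r,cams,solver,read_state,gripper_to
r.move_straight(W(-60,0,.40),velocity=.25)
q=np.array(read_state()["joints"]); q[0]+=.6; r.movej(q)
print(read_state()["t"],read_state()["tool_pos"])
c=cams.capture("top");cv2.imwrite("pics/t8.png",cv2.resize(c["frame"][180:345,200:360,::-1],None,fx=3.6,fy=3.6,interpolation=cv2.INTER_CUBIC))
c=cams.capture("scene");cv2.imwrite("pics/s8.png",cv2.resize(c["frame"][200:360,210:350,::-1],None,fx=3.6,fy=3.6,interpolation=cv2.INTER_CUBIC))
```

```text
27.2333 [0.55499002 0.01050989 0.39801661]
```

View pics/t8.png

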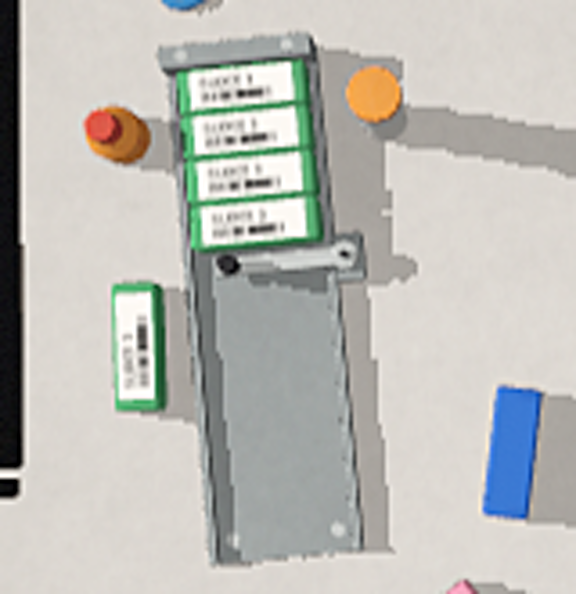

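View pics/s8.png

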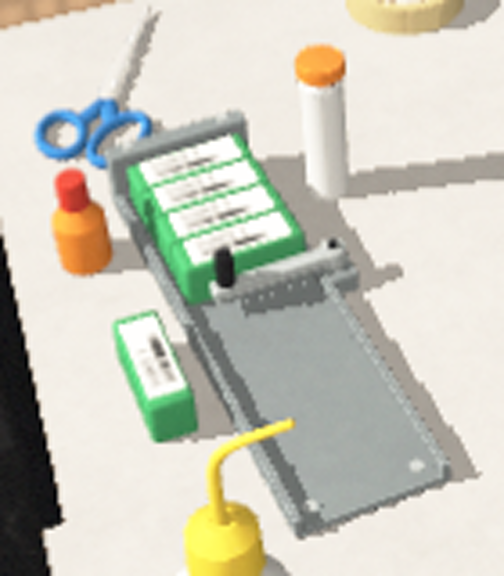

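Run:
```python
from h import *
from plant import hand_in
c=np.load("pics/top0.npz")
T=lambda u,v,z: rail(ray(c,(u/3.6+200-.36,v/3.6+180-.36),z)).round(1)
print("back",T(197,252,.04),T(321,238,.04),"front",T(178,72,.04),T(302,58,.04),"pivot",T(346,252,.03),"post",T(228,264,.055))
hand_in()
```

```text
back [33.9 38.7] [ 35.4 -42.8] front [153.6  41.7] [155.  -40.5] pivot [ 25.6 -57.5] post [22.8 17.1]
the job is handed in; nothing more can be done
```

I pushed the four cases along the rail as one row until they stopped at the end stop, then swung the keeper shut and handed the job in. The robot's clock was at about 27 s of the 56 s allowed.

- **Row:** I pushed with both fingers flat on the back of the last case. It stopped on contact at the expected place, and a second, light press moved the tool only about 0.6 mm further. In the last top view the back of the row is at rail x of about 34–35 mm (35 is home). The front is at about 154–155 mm (the stop face is at 155), with no gaps between the cases.
- **Keeper:** I pushed its post round with the closed fingertips until it met its inner stop. The post is at about rail (23, 17) mm, which is the closed position, and the bar stands square behind the last case.
- **Beside the rail:** The spare case, bottle, tube and blue look-alike appear unmoved in the before and after top views. The pink one is only partly in that last crop, and I did not re-check the black one; the arm touched neither.
- **Disagreements:** In the first pictures the scene camera gave the rail's angle about 1° off and some row positions up to 8 mm off from the top camera. I used the top camera, and the contact positions agreed with it to about 1 mm.

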